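# Find the stamped watch box and send it to dispatch

## Robot

A 6-joint arm with a two-finger parallel gripper is mounted at the origin on a cart in front of the work surface, level with it; the furniture and walls round the work are solid. World frame = base frame: x ahead of the robot, y to its left, z up, the work surface at z = 0. Lengths are in m, angles in degrees, forces in N, time in s.
With the tool pointing down it reaches from about 0.4 to 0.925 m from the base axis. Payload 3.4 kg.
Tool frame: the origin (TCP) lies midway between the tips of the shut fingers; the grasp point (between the pads) lies ctrl.hold_point_z behind it (ctrl.hold_point_z is the distance from the TCP to the grasp point, in m); z points along the fingers, y is the line along which they close (so a half turn about z gives the same grasp; the last joint's range is limited). The gripper opens to 85 mm and grips with 20 to 120 N. Pads are 22 mm wide; open, the fingers measure 114 mm over their backs; the gripper's body (76 mm by 85 mm) begins 54 mm behind the grasp point. The pads swing forward as they close: fully open they stand 13 mm farther back than shut.
Start: joints at [-77.206, 17.578, 86.31, -0, 76.112, -4.211], TCP at [0.168, -0.55, 0.231] pointing down, gripper open.
Joint ranges: [-179.03, 179.03], [-60, 130.46], [8.19, 133.38], [-81.62, 261.62], [5.75, 156.47], [-153.77, 153.77]. Speed limits (degrees/s): [147.25, 147.25, 180, 180, 180, 180].

## Interface

Orientations are given as a 3x3 rotation matrix whose columns are the frame's x, y, z axes.
In Python, from rig import ctrl, vision, order gives the robot as it stands. The module is installed in compiled form; this text tells all that it offers.
- The arm moves only by the tool move_arm, never from a script. Its argument "plan" is a list of rows, each a list of 6 numbers: the shift along the world's x, y, z in units of 250 mm (1.0 is 250 mm), then the turn, a rotation vector about the world's x, y, z in units of pi/2 rad (1.0 is pi/2 rad). In form: [[dx, dy, dz, ax, ay, az], ...]. A call has 1 to 12 rows; each row is the pose to reach, as a shift and turn from the pose commanded when the call began; what a row does not reach only later rows make up. A row lasts 1/10 s, in which the tool goes at most 50 mm and 8.59 degrees, less where a joint would pass 70% of its speed; a pose out of reach is approached as far as the arm can. A call with a number of a shift or a turn outside -1 to 1 is refused whole. A call with a gripper value outside its range is refused whole. "fingers" is the closure, from -1 (fully open) to 1 (shut), so that 0 is half open, set as the call begins (left out, the last holds). The fingers move at their own pace and stop on an object; "newtons" is the grip in N (left out, the last holds). Time passes only in rows, so rows that repeat a pose let the fingers close. It gives the time, the measured TCP pose, the force, the opening and the grip force at its end, in the units of the state.
- ctrl.get_obs(): the state, without advancing time (a new reading comes with each control period).
- vision.read_camera(name): name is "scene" or "top" or "wrist"; returns the picture (400x640x3 uint8, red, green, blue); there is no depth.
- vision.calibration(name): a dict with "fx", "fy", "cx", "cy" (pixels), "R" (3x3) and "t" (3): a world point X has camera coordinates R X + t; the wrist camera has in their place "T_tool_cam" (4x4, takes a point from camera to tool coordinates, whose origin is the TCP and whose axes are the flange's). Camera axes: x right, y down, z forward; pixel columns grow to the right and rows downward; lengths in m; the calibration is good to about 2 mm. A picture is of the moment at which its call begins: read the wrist's pose just before it. calibration takes no time and is no camera call.
- order.job_done(): hands the job in; it is judged then, once.
The state is a dict: "time": time; "joint_positions": joint angles; "joint_vel": joint speeds; "tau": joint torques, N m; "tool_pos": TCP position; "tool_rot": TCP orientation; "contact_force": force on the tool from outside, world axes, zero at the start; "moment": the same for the moment, N m; "grip_width": finger opening in m; "finger_force": force on a finger pad.
Only numpy, scipy, OpenCV 4.12 (cv2) and the standard library are available. Lean on these libraries where they do the work, as an engineer would, in place of code of your own. Each camera call takes 0.05 s, during which the arm holds its last target. There are 200 camera calls.

## Task

Two identical navy watch boxes stand on the table; one of them is stamped underneath with a red ring, which means it goes out today. With the fingertips only, tip each box slowly over, away from you, onto its back so that its underside shows; then push the stamped one, still lying on its back with the stamp facing you, along the table until its lid is flush and square against the aluminium dispatch rail, in the free stretch between the green box already waiting there and the rail's bent end. Do not lift a box or send it flying, leave the other one lying where it was tipped, and leave everything else alone.

Things in the scene. Friction and masses are not known exactly. Their poses are not given: they have to be found in the camera images.
- box_stamped: navy watch box 90 (x) x 120 (y) x 74 mm high, 0.3-0.65 kg; origin centre of underside, brass clasp on the front (-x), hinges at the back. Pushed below 40 mm (lying: 50) it slides; pushed on the front 55-68 mm up by a tip that rises with the face it turns about its far bottom edge; past 59 deg it falls onto its back by itself. Red ring stamp, 52 mm, mid-underside (27 mm below the centre of mass); stands left or right.
- box_plain: navy watch box 90 (x) x 120 (y) x 74 mm high, 0.3-0.65 kg; origin centre of underside, brass clasp on the front (-x), hinges at the back. Pushed below 40 mm (lying: 50) it slides; pushed on the front 55-68 mm up by a tip that rises with the face it turns about its far bottom edge; past 59 deg it falls onto its back by itself. Plain cream underside; in the other place.
- rail: dispatch rail fixed to the table: aluminium angle 480 mm long (y), 28 mm high, yellow stripe. Origin: on the table under the middle of its front face; the front face is the plane x = 0 and looks to -x, towards the robot. At its left end (y = 235 to 240 mm) it is bent forward as a stop, 45 mm long towards -x.
- waiting: dark green watch box of the same size already lying on its back near the right end of the rail, lid 3 to 8 mm from the rail, its stamp facing the robot: 74 mm (x) x 120 mm (y) x 90 mm high as it lies. Origin: centre of its lower side. Leave alone. 
- loupe_near: black loupe, 33 mm across, 31 mm high, standing right of the boxes. Origin: centre of its underside. Leave alone. 
- watch_head: watch head without strap, 45 x 42 x 10 mm, lying between the boxes and the robot. Origin: centre of its underside. Leave alone. 
- tape: roll of white tape, 65 mm across, 22 mm high, front left. Origin: centre of its underside. Leave alone. 
- spectacles: black glasses, 47 x 139 x 45 mm, left of the boxes. Origin: centre of their underside. Leave alone. 
- driver: small red-capped screwdriver, 8 x 88 x 8 mm, lying front right. Origin: centre of its underside. Leave alone. 

How it is judged:
By the outcome, as a careful person would: the job done as asked, in the order asked, and still so for the second after the job is handed in, with the robot touching nothing.
It also fails if it takes over 72 s, if anything falls off the work surface, if the arm or the gripper's body presses on something with over 40 N, if the wrist force passes 120 N, or if a joint passes its speed limit or range.

## Working session

There is one attempt and no reset: what is moved stays moved. The work goes in short steps, Python scripts to look and compute and a tool call to move; the robot and the scene stay as the last step left them, time stands still between calls to the robot, and variables do not carry over. Pictures are saved under pics/ and viewed, at most 10 in all, crops included, and the job is handed in when it is done.

Besides the shell and the picture viewer there is one more tool, called after "Emit:" by a JSON object that holds its "op" and its "data". move_arm: Moves the arm, as the interface text tells. Shifts and turns lie within -1 to 1; 1 stands for 250 mm of shift or pi/2 rad of turn. Its arguments: {"type":"object","properties":{"plan":{"type":"array","items":{"type":"array","items":{"type":"number"}}},"fingers":{"type":"number"},"newtons":{"type":"number"}},"required":["plan"]}

```bash
mkdir -p pics
python3 - <<'E'
from rig import ctrl,vision
import cv2,numpy as np
for n in("scene","top"):
    cv2.imwrite(f"pics/{n}0.png",vision.read_camera(n)[:,:,::-1])
    c=vision.calibration(n);print(n,c["fx"],c["cx"],c["cy"],np.round(c["R"],3).tolist(),np.round(-c["R"].T@c["t"],3))
o=ctrl.get_obs();print(o["time"],np.round(o["tool_rot"],3).tolist(),o["grip_width"],ctrl.hold_point_z)
print(np.round(vision.calibration("wrist")["T_tool_cam"],3))
E
```

```text
scene 467.0022573521619 322.83860338734524 207.39077532090639 [[-0.728, -0.686, 0.008], [-0.464, 0.483, -0.743], [0.506, -0.544, -0.669]] [-0.08  0.7   0.87]
top 424.362503664427 323.64442455108065 198.1199335203888 [[-0.009, -1.0, -0.015], [-0.99, 0.011, -0.138], [0.138, 0.014, -0.99]] [0.369 0.005 1.413]
0.1 [[0.956, 0.292, -0.0], [0.292, -0.956, 0.002], [0.0, -0.002, -1.0]] 0.08540405611019498 0.0187
[[-0.001 -0.952 -0.306  0.078]
 [ 1.    -0.001 -0.001  0.   ]
 [ 0.001 -0.306  0.952 -0.143]
 [ 0.     0.     0.     1.   ]]
```

View pics/top0.png

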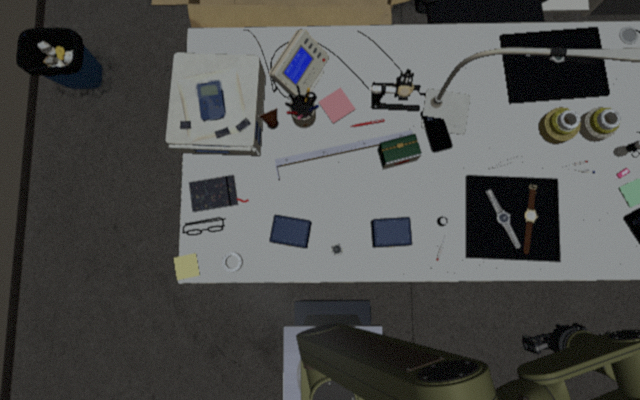

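View pics/scene0.png

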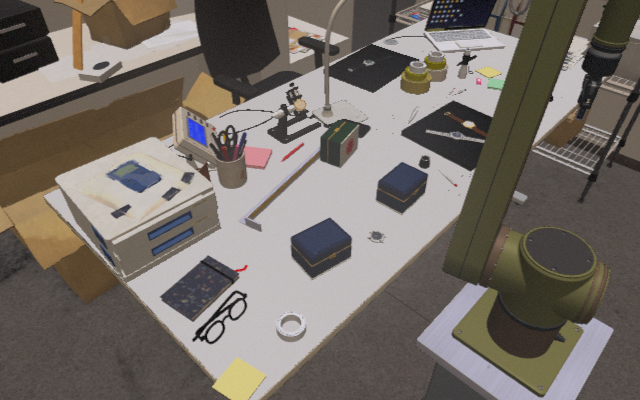

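The top view shows the navy boxes at about (291,231) and (392,231), the rail from (278,165) to (414,135) with its bend on the left, and the green box at (400,150). The scene view shows the clasps facing the robot. Next I measure these.

```bash
cat > h.py <<'E'
import numpy as np,cv2
from rig import ctrl,vision
def ray(n,uv,z):
    c=vision.calibration(n);R=np.array(c["R"]);C=-R.T@np.array(c["t"])
    d=R.T@np.array([(uv[0]-c["cx"])/c["fx"],(uv[1]-c["cy"])/c["fy"],1]);return C+d*(z-C[2])/d[2]
def blobs(mask,amin=60):
    n,l,s,_=cv2.connectedComponentsWithStats(mask.astype(np.uint8)*255)
    return [(s[i],l==i) for i in range(1,n) if s[i][4]>=amin]
def rect(n,m,z):
    # metric rectangle from blob contour on plane z: centre,size,angle
    p,_=cv2.findContours(m.astype(np.uint8),0,1);p=max(p,key=len)[:,0,:]
    w=np.array([ray(n,q,z)[:2] for q in p]).astype(np.float32)
    return cv2.minAreaRect(w*1000)
E
python3 - <<'E'
from h import *
im=cv2.imread("pics/top0.png");hsv=cv2.cvtColor(im,cv2.COLOR_BGR2HSV)
cv2.imwrite("pics/crop0.png",cv2.resize(im[120:275,170:470],None,fx=2.66,fy=2.66,interpolation=cv2.INTER_CUBIC))
for uv in[(291,231),(392,231),(400,150),(345,152)]:print(uv,hsv[uv[1],uv[0]])
b,g,r=[im[:,:,i].astype(int) for i in range(3)]
navy=(b-r>12)&(b<130)
for s,m in blobs(navy,300):
    if 150<s[1]<280: print("navy",s,rect("top",m,.074))
green=(g-r>10)&(g-b>3)&(g<120)
for s,m in blobs(green,100):
    if 120<s[1]<280: print("green",s,rect("top",m,.09))
for nm,uv,z in[("railL",(277,163),.028),("railR",(414,133),.028),("stop",(279,179),.028),("loupe",(442,221),.031),("watch",(337,249),.01),("tape",(233,262),.02)]:print(nm,ray("top",uv,z).round(3))
E
```

```text
(291, 231) [109 117  72]
(392, 231) [108  97  79]
(400, 150) [73 85 57]
(345, 152) [26 22 83]
navy [270 216  40  31 969] ((453.80908203125, 130.38243103027344), (116.02924346923828, 84.12641143798828), 79.58785247802734)
navy [373 218  38  29 987] ((446.9322814941406, -188.66693115234375), (85.86378479003906, 117.2869873046875), 1.9931832551956177)
green [381 135  35  14 188] ((735.8534545898438, -215.65570068359375), (19.778141021728516, 113.92462158203125), 14.83899211883545)
green [383 142  38  20 401] ((699.7213745117188, -224.59780883789062), (37.00763702392578, 118.3965072631836), 14.796107292175293)
railL [0.683 0.179 0.028]
railR [ 0.78  -0.281  0.028]
stop [0.629 0.172 0.028]
loupe [ 0.483 -0.36   0.031]
watch [ 0.396 -0.018  0.01 ]
tape [0.357 0.321 0.02 ]
```

View pics/crop0.png

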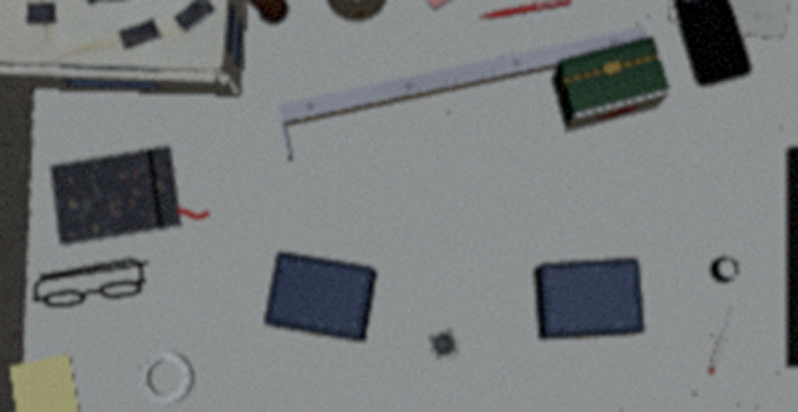

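The boxes measure 116–117 mm × 84–86 mm, which fits their known size. The left one is at (0.454, 0.130) with yaw −10°, the right one at (0.447, −0.189) with yaw +2°. I start with the right box: approach it with the fingers open, to get a wide two-tip contact either side of the clasp.

Emit:
{"op": "move_arm", "data": {"plan": [[0.4,0.72,0,0,0,-0.167],[0.4,0.72,0,0,0,-0.167],[0.4,0.72,0,0,0,-0.167],[0.4,0.72,0,0,0,-0.167],[0.4,0.72,0,0,0,-0.167],[0.4,0.72,0,0,0,-0.167]], "fingers": -1}}

```text
time: 0.7
tool_pos: [0.2685, -0.3684, 0.2313]
tool_rot: [[0.999, 0.038, -0.0], [0.038, -0.999, 0.0], [-0.0, -0.0, -1.0]]
contact_force: [0.9, 0.0, -0.1]
grip_width: 0.0855
finger_force: 0.0
```

Emit:
{"op": "move_arm", "data": {"plan": [[0.4,0.72,0,0,0,0],[0.4,0.72,0,0,0,0],[0.4,0.72,0,0,0,0],[0.4,0.72,0,0,0,0],[0.4,0.72,0,0,0,0],[0.4,0.72,-0.4,0,0,0],[0.4,0.72,-0.4,0,0,0],[0.4,0.72,-0.4,0,0,0],[0.4,0.72,-0.4,0,0,0],[0.4,0.72,-0.4,0,0,0]]}}

```text
time: 1.7
tool_pos: [0.3697, -0.192, 0.1331]
tool_rot: [[0.999, 0.033, 0.003], [0.033, -0.999, -0.002], [0.003, 0.002, -1.0]]
contact_force: [0.7, -0.1, 0.3]
grip_width: 0.0853
finger_force: 0.0
```

Run:
```python
from h import *
o=ctrl.get_obs();print(o["time"],o["tool_pos"],np.round(o["tool_rot"],3).tolist(),o["contact_force"])
w=vision.read_camera("wrist")[:,:,::-1];cv2.imwrite("pics/w1.png",w)
```

```text
1.7 [ 0.36970394 -0.19199786  0.13312189] [[0.999, 0.033, 0.003], [0.033, -0.999, -0.002], [0.003, 0.002, -1.0]] [ 0.72343321 -0.1122386   0.2853878 ]
```

View pics/w1.png

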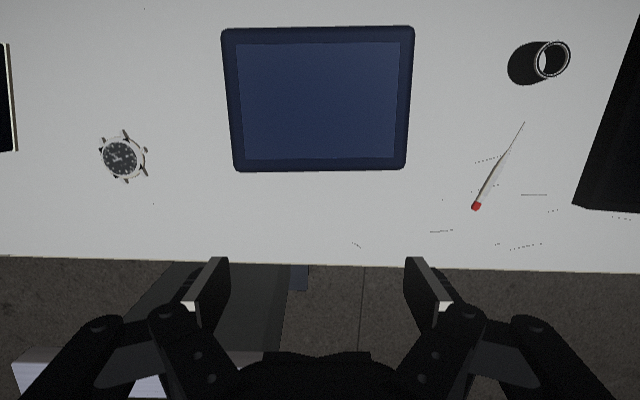

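The wrist view shows the right box almost square ahead. Its front edge is at about row 170, columns 236–407, and the open fingertips are near columns 218 and 415. I cast the front corners.

```bash
cat >> h.py <<'E'
def wray(uv,z,o):
    c=vision.calibration("wrist");T=np.array(c["T_tool_cam"]);R=np.array(o["tool_rot"]);p=np.array(o["tool_pos"])
    d=R@T[:3,:3]@np.array([(uv[0]-c["cx"])/c["fx"],(uv[1]-c["cy"])/c["fy"],1]);C=R@T[:3,3]+p
    return C+d*(z-C[2])/d[2]
E
python3 - <<'E'
from h import *
o=ctrl.get_obs()
im=cv2.imread("pics/w1.png").astype(int)
m=(im[:,:,0]-im[:,:,2]>15)
print([ (s.tolist()) for s,_ in blobs(m,2000)])
for uv in[(236,171),(406,169),(222,28),(413,26),(123,157)]:print(uv,wray(uv,.074 if uv[0]>200 else .01,o).round(4))
E
```

```text
[[223, 27, 191, 144, 25121]]
(236, 171) [ 0.4033 -0.136   0.074 ]
(406, 169) [ 0.4084 -0.2524  0.074 ]
(222, 28) [ 0.4902 -0.1319  0.074 ]
(413, 26) [ 0.4949 -0.2459  0.074 ]
(123, 157) [ 0.3987 -0.0194  0.01  ]
```

Emit:
{"op": "move_arm", "data": {"plan": [[0.0,0,-0.16,0,0,0.006],[0.0,0,-0.33,0,0,0.006],[0.02,0,-0.33,0,0,0.006],[0.04,0,-0.33,0,0,0.006],[0.055,0,-0.33,0,0,0.006],[0.065,0,-0.33,0,0,0.006],[0.075,0,-0.33,0,0,0.006],[0.08,0,-0.33,0,0,0.006]]}}

```text
time: 2.55
tool_pos: [0.389, -0.1902, 0.0498]
tool_rot: [[0.999, 0.044, 0.002], [0.044, -0.999, -0.001], [0.002, 0.001, -1.0]]
contact_force: [-0.5, 0.5, 0.6]
grip_width: 0.0855
finger_force: 0.0
```

Emit:
{"op": "move_arm", "data": {"plan": [[0.008,0,0,0,0,0],[0.016,0,0,0,0,0],[0.024,0,0,0,0,0],[0.024,0,0,0,0,0]]}}

```text
time: 2.95
tool_pos: [0.3933, -0.1894, 0.0486]
tool_rot: [[0.999, 0.044, -0.002], [0.044, -0.999, 0.001], [-0.002, -0.001, -1.0]]
contact_force: [-3.4, 0.0, 1.7]
grip_width: 0.0853
finger_force: 1.3
```

Emit:
{"op": "move_arm", "data": {"plan": [[0.012,0.0,0.015,0,0,0],[0.023,0.001,0.029,0,0,0],[0.036,0.001,0.044,0,0,0],[0.049,0.002,0.058,0,0,0],[0.063,0.002,0.071,0,0,0],[0.078,0.003,0.084,0,0,0],[0.093,0.004,0.096,0,0,0],[0.108,0.004,0.107,0,0,0]]}}

```text
time: 3.75
tool_pos: [0.4217, -0.1889, 0.0759]
tool_rot: [[0.999, 0.044, 0.0], [0.044, -0.999, -0.0], [0.0, 0.0, -1.0]]
contact_force: [-2.0, 0.9, -0.0]
grip_width: 0.0854
finger_force: 0.8
```

Run:
```python
from h import *
s=vision.read_camera("scene")[:,:,::-1]
cv2.imwrite("pics/s2.png",cv2.resize(s[90:290,230:500],None,fx=2.5,fy=2.5))
```

```text
(no output)
```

View pics/s2.png

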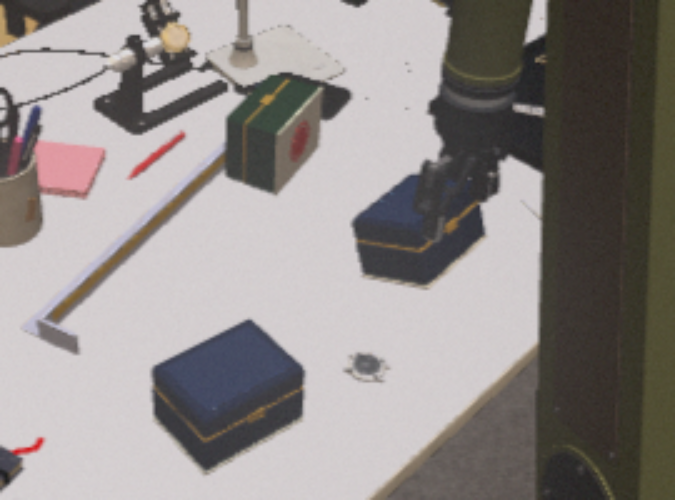

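The box is tilting with the tips and the cream edge shows underneath. I continue the arc.

Emit:
{"op": "move_arm", "data": {"plan": [[0.016,0.001,0.01,0,0,0],[0.032,0.001,0.02,0,0,0],[0.049,0.002,0.029,0,0,0],[0.066,0.003,0.038,0,0,0],[0.084,0.003,0.046,0,0,0],[0.102,0.004,0.053,0,0,0],[0.12,0.005,0.059,0,0,0],[0.138,0.006,0.064,0,0,0]]}}

```text
time: 4.6
tool_pos: [0.4563, -0.1875, 0.0918]
tool_rot: [[0.999, 0.044, 0.0], [0.044, -0.999, -0.0], [0.0, 0.0, -1.0]]
contact_force: [-0.5, 0.6, -0.4]
grip_width: 0.0852
finger_force: 0.3
```

Emit:
{"op": "move_arm", "data": {"plan": [[0.019,0.001,0.005,0,0,0],[0.038,0.001,0.009,0,0,0],[0.057,0.002,0.012,0,0,0],[0.076,0.003,0.014,0,0,0],[0.095,0.003,0.015,0,0,0],[0.114,0.004,0.016,0,0,0],[0.133,0.005,0.015,0,0,0],[0.152,0.006,0.014,0,0,0]]}}

```text
time: 5.4
tool_pos: [0.4945, -0.1859, 0.0954]
tool_rot: [[0.999, 0.044, 0.001], [0.044, -0.999, -0.0], [0.001, 0.0, -1.0]]
contact_force: [0.3, 0.3, 3.0]
grip_width: 0.0855
finger_force: 1.3
```

Emit:
{"op": "move_arm", "data": {"plan": [[0.013,0.001,-0.001,0,0,0],[0.026,0.001,-0.003,0,0,0],[0.038,0.002,-0.005,0,0,0],[0.05,0.002,-0.007,0,0,0],[0.062,0.003,-0.009,0,0,0],[0.075,0.003,-0.013,0,0,0]]}}

```text
time: 6.0
tool_pos: [0.5125, -0.1851, 0.0917]
tool_rot: [[0.999, 0.044, -0.0], [0.044, -0.999, 0.0], [-0.0, -0.0, -1.0]]
contact_force: [-1.1, -0.6, -0.3]
grip_width: 0.0854
finger_force: 0.0
```

Run:
```python
from h import *
s=vision.read_camera("scene")[:,:,::-1]
cv2.imwrite("pics/s3.png",cv2.resize(s[90:290,230:500],None,fx=2.5,fy=2.5))
```

```text
(no output)
```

View pics/s3.png

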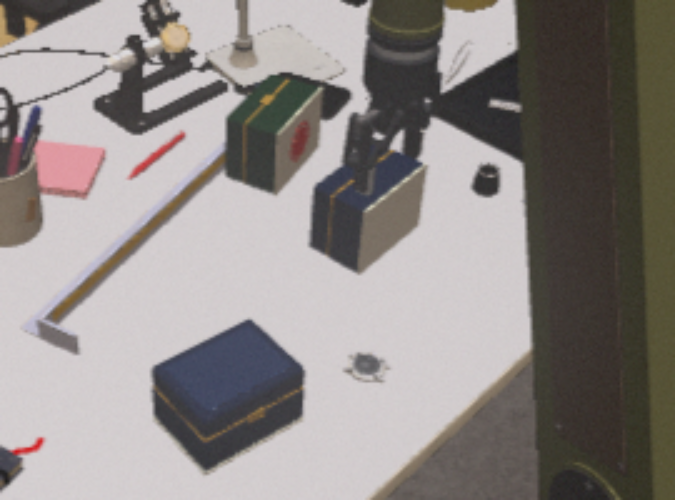

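The right box lies on its back and its underside is plain cream, so the left one should carry the stamp. It still has to be tipped and checked. I retreat upward and go to the left box.

Emit:
{"op": "move_arm", "data": {"plan": [[0,0,0.2,0,0,0],[0,0,0.26,0,0,0],[-0.1,0.2,0.26,0,0,-0.05],[-0.2,0.4,0.26,0,0,-0.1],[-0.3,0.6,0.26,0,0,-0.143],[-0.4,0.8,0.26,0,0,-0.143],[-0.45,0.9,0.26,0,0,-0.143],[-0.45,0.9,0.26,0,0,-0.143],[-0.45,0.9,0.26,0,0,-0.143]]}}

```text
time: 6.95
tool_pos: [0.3995, 0.0408, 0.1571]
tool_rot: [[0.984, -0.176, 0.001], [-0.176, -0.984, -0.0], [0.001, 0.0, -1.0]]
contact_force: [0.9, -0.1, 0.8]
grip_width: 0.0854
finger_force: 0.0
```

Emit:
{"op": "move_arm", "data": {"plan": [[-0.02,0.2,0,0,0,0],[-0.055,0.4,0,0,0,0],[-0.055,0.4,-0.1,0,0,0],[-0.055,0.4,-0.1,0,0,0],[-0.055,0.4,-0.1,0,0,0]]}}

```text
time: 7.45
tool_pos: [0.3867, 0.1388, 0.1316]
tool_rot: [[0.983, -0.181, -0.001], [-0.181, -0.983, -0.001], [-0.001, 0.001, -1.0]]
contact_force: [-0.6, -0.3, 1.2]
grip_width: 0.0858
finger_force: 0.0
```

Run:
```python
from h import *
o=ctrl.get_obs();im=vision.read_camera("wrist")[:,:,::-1];cv2.imwrite("pics/w4.png",im);im=im.astype(int)
m=(im[:,:,0]-im[:,:,2]>15)
for s,b in blobs(m,2000):
    p,_=cv2.findContours(b.astype(np.uint8),0,1);p=max(p,key=len)[:,0]
    w=np.array([wray(q,.074,o)[:2] for q in p]).astype(np.float32)*1000
    print(s.tolist(),cv2.minAreaRect(w),cv2.boxPoints(cv2.minAreaRect(w)).round(1).tolist())
print(o["tool_pos"])
```

```text
[213, 47, 189, 140, 24181] ((454.5459289550781, 132.096923828125), (116.26927185058594, 86.43921661376953), 79.7483139038086) [[401.70001220703125, 82.5999984741211], [486.70001220703125, 67.19999694824219], [507.3999938964844, 181.60000610351562], [422.3999938964844, 197.0]]
[0.3867466  0.13876957 0.13163333]
```

Emit:
{"op": "move_arm", "data": {"plan": [[0.004,0.02,-0.16,0,0,0],[0.004,0.02,-0.33,0,0,0],[0.01,0.019,-0.33,0,0,0],[0.02,0.017,-0.33,0,0,0],[0.03,0.015,-0.33,0,0,0],[0.04,0.013,-0.33,0,0,0],[0.048,0.012,-0.33,0,0,0],[0.056,0.011,-0.33,0,0,0],[0.056,0.011,-0.33,0,0,0]]}}

```text
time: 8.4
tool_pos: [0.3995, 0.1427, 0.0497]
tool_rot: [[0.984, -0.18, -0.001], [-0.18, -0.984, 0.0], [-0.001, -0.0, -1.0]]
contact_force: [-3.7, -0.2, 1.9]
grip_width: 0.0852
finger_force: 1.4
```

Emit:
{"op": "move_arm", "data": {"plan": [[0.012,-0.002,0.015,0,0,0],[0.023,-0.004,0.029,0,0,0],[0.035,-0.006,0.044,0,0,0],[0.048,-0.009,0.058,0,0,0],[0.062,-0.011,0.071,0,0,0],[0.077,-0.014,0.084,0,0,0],[0.092,-0.017,0.096,0,0,0],[0.106,-0.019,0.107,0,0,0]]}}

```text
time: 9.2
tool_pos: [0.4272, 0.1377, 0.0764]
tool_rot: [[0.984, -0.18, 0.0], [-0.18, -0.984, -0.0], [0.0, 0.0, -1.0]]
contact_force: [-2.3, -1.4, 2.0]
grip_width: 0.0854
finger_force: 1.6
```

Emit:
{"op": "move_arm", "data": {"plan": [[0.016,-0.003,0.01,0,0,0],[0.032,-0.006,0.02,0,0,0],[0.048,-0.009,0.029,0,0,0],[0.065,-0.012,0.038,0,0,0],[0.083,-0.015,0.046,0,0,0],[0.1,-0.018,0.053,0,0,0],[0.118,-0.022,0.059,0,0,0],[0.136,-0.025,0.064,0,0,0]]}}

```text
time: 10.0
tool_pos: [0.4616, 0.1318, 0.0923]
tool_rot: [[0.984, -0.18, 0.001], [-0.18, -0.984, 0.001], [0.001, -0.001, -1.0]]
contact_force: [-1.0, -0.1, -0.1]
grip_width: 0.0855
finger_force: 0.4
```

Emit:
{"op": "move_arm", "data": {"plan": [[0.019,-0.003,0.005,0,0,0],[0.037,-0.007,0.009,0,0,0],[0.056,-0.01,0.012,0,0,0],[0.075,-0.014,0.014,0,0,0],[0.093,-0.017,0.015,0,0,0],[0.112,-0.02,0.016,0,0,0],[0.131,-0.024,0.015,0,0,0],[0.15,-0.027,0.014,0,0,0]]}}

```text
time: 10.8
tool_pos: [0.4992, 0.1248, 0.0959]
tool_rot: [[0.984, -0.18, 0.001], [-0.18, -0.984, 0.0], [0.001, -0.0, -1.0]]
contact_force: [-0.3, -0.1, 2.5]
grip_width: 0.0855
finger_force: 1.3
```

Emit:
{"op": "move_arm", "data": {"plan": [[0.013,-0.002,-0.001,0,0,0],[0.026,-0.005,-0.003,0,0,0],[0.037,-0.007,-0.005,0,0,0],[0.049,-0.009,-0.007,0,0,0],[0.061,-0.011,-0.009,0,0,0],[0.074,-0.013,-0.012,0,0,0]]}}

```text
time: 11.4
tool_pos: [0.5167, 0.1216, 0.0924]
tool_rot: [[0.984, -0.18, -0.0], [-0.18, -0.984, -0.0], [-0.0, 0.0, -1.0]]
contact_force: [0.4, 0.4, -0.5]
grip_width: 0.0856
finger_force: 0.0
```

Emit:
{"op": "move_arm", "data": {"plan": [[0,0,0.2,0,0,0],[0,0,0.3,0,0,0],[-0.16,0.03,0.3,0,0,0],[-0.32,0.06,0.3,0,0,0],[-0.32,0.06,0.3,0,0,0],[-0.32,0.06,0.3,0,0,0]]}}

```text
time: 12.0
tool_pos: [0.436, 0.1368, 0.1678]
tool_rot: [[0.984, -0.179, 0.001], [-0.179, -0.984, 0.0], [0.001, -0.0, -1.0]]
contact_force: [0.3, -0.4, 0.1]
grip_width: 0.0853
finger_force: 0.0
```

Run:
```python
from h import *
o=ctrl.get_obs();print(o["tool_pos"])
w=vision.read_camera("wrist")[:,:,::-1];t=vision.read_camera("top")[:,:,::-1];s=vision.read_camera("scene")[:,:,::-1]
for n,i in(("w5",w),("t5",t),("s5",s)):cv2.imwrite(f"pics/{n}.png",i)
a=cv2.resize(t[120:275,260:460],(400,310),interpolation=cv2.INTER_CUBIC)
b=cv2.resize(s[90:245,250:450],(400,310),interpolation=cv2.INTER_CUBIC)
c=cv2.resize(w,(464,290))
out=np.zeros((600,800,3),np.uint8);out[:310,:400]=a;out[:310,400:]=b;out[310:,:464]=c
cv2.imwrite("pics/m5.png",out)
```

```text
[0.43597984 0.13675744 0.16781966]
```

View pics/m5.png

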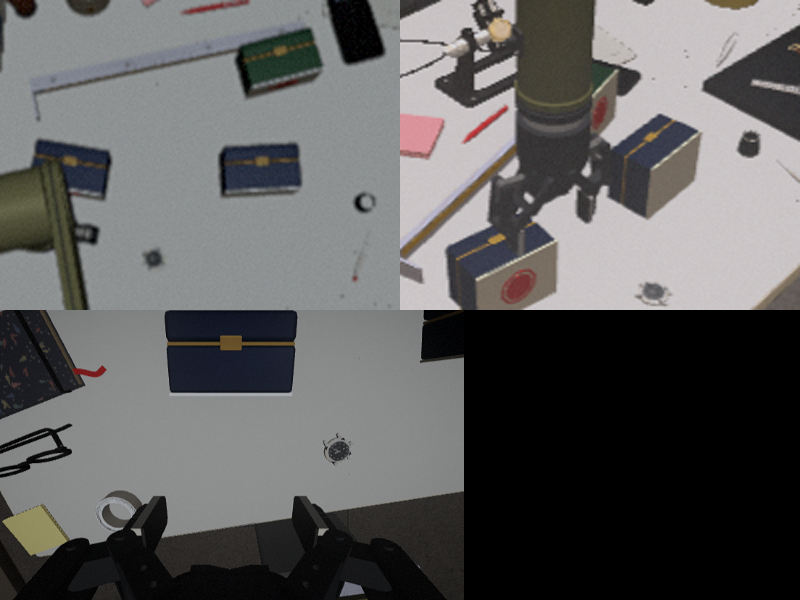

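The left box lies on its back and shows the red ring, seen at (518,287) in the mosaic, so it is the stamped one. The plain box lies at about (260,168) in the mosaic's top-view panel, in front of the green box. I now measure the rail line in the unobstructed top picture and the stamped box in the wrist view.

Run:
```python
from h import *
im=cv2.imread("pics/top0.png").astype(int)
for u in(300,340):print(u,[im[v,u].tolist() for v in range(148,166)])
P=[]
for u in range(285,372):
    v0=int(165.9-(u-277)*.207); vs=np.arange(v0-7,v0+8); br=(im[vs,u,2]-im[vs,u,0]).clip(8)-8
    if br.sum()>5:P.append((u,(br*vs).sum()/br.sum()))
P=np.array(P);w=np.array([ray("top",p,.014)[:2] for p in P])
f=cv2.fitLine(w.astype(np.float32),cv2.DIST_HUBER,0,1e-5,1e-5).ravel();d=f[:2]*np.sign(f[1]);n=np.array([d[1],-d[0]])
print(len(P),P[::20].round(1).tolist(),"yaw",np.degrees(np.arctan2(n[1],n[0])),"pt",f[2:],"off",n@f[2:],"res",np.std((w-f[2:])@n))
stop=ray("top",(278.5,180),.014)[:2];print("stop s",d@stop,"x'",n@stop-n@f[2:])
hsv=cv2.imread("pics/top0.png").astype(int);g=(hsv[:,:,1]-hsv[:,:,2]>10)&(hsv[:,:,1]-hsv[:,:,0]>3)&(hsv[:,:,1]<120)
ys,xs=np.where(g[130:170,370:430]);q=np.array([ray("top",(x+370,y+130),.09)[:2] for x,y in zip(xs,ys)]);print("green s",(q@d).min(),(q@d).max(),"x'",(q@n).min()-n@f[2:],(q@n).max()-n@f[2:])
T=[ 0.43597984,0.13675744,0.16781966];R=ctrl.get_obs()["tool_rot"];o=dict(tool_pos=T,tool_rot=R)
wi=cv2.imread("pics/w5.png").astype(int);m=(wi[:,:,0]-wi[:,:,2]>15)
for s,b in blobs(m,2000):
    print(s.tolist())
    E=[]
    for u in range(s[0]+12,s[0]+s[2]-12,4):
        v=np.where(b[:,u])[0].max();E.append(wray((u,v),.09,o)[:2])
    E=np.array(E,np.float32);f2=cv2.fitLine(E,cv2.DIST_HUBER,0,1e-5,1e-5).ravel();d2=f2[:2]*np.sign(f2[1])
    print("under edge yaw",np.degrees(np.arctan2(-d2[0],d2[1])),"mid",[wray((s[0]+k*s[2],s[1]+s[3]),.09,o)[:2].round(4).tolist() for k in(0,.5,1)],"s",d@f2[2:],"x'",n@f2[2:]-n@f[2:])
```

```text
300 [[145, 143, 140], [146, 145, 141], [143, 142, 139], [142, 140, 137], [143, 143, 138], [144, 138, 136], [146, 134, 131], [141, 130, 123], [139, 126, 122], [141, 130, 126], [144, 132, 129], [141, 132, 127], [115, 107, 106], [65, 71, 75], [90, 94, 95], [138, 137, 133], [145, 146, 141], [142, 142, 140]]
340 [[137, 128, 122], [138, 127, 124], [139, 126, 121], [122, 113, 110], [87, 85, 89], [72, 77, 80], [117, 118, 117], [142, 144, 138], [146, 145, 142], [146, 143, 140], [144, 143, 141], [142, 143, 139], [144, 143, 141], [146, 145, 140], [139, 138, 134], [144, 144, 139], [143, 143, 138], [142, 142, 138]]
3 [[312.0, 158.4]] yaw 12.088503 pt [0.7046857  0.04407178] off 0.6982891 res 0.0002842380781574798
stop s 0.039539162899603825 x' -0.04764631136042907
green s -0.4254229075266303 -0.30752191612630386 x' -0.080450935701607 -0.013370311377354005
[231, 1, 176, 41, 5639]
under edge yaw -10.890365 mid [[0.562, 0.1708], [0.5515, 0.1137], [0.541, 0.0566]] s -0.008278191 x' -0.13397169
[232, 50, 174, 62, 9929]
under edge yaw -10.541341 mid [[0.519, 0.1819], [0.5079, 0.1216], [0.4968, 0.0613]] s 0.0027884543 x' -0.17875767
```

Run:
```python
from h import *
im=cv2.imread("pics/top0.png",0).astype(float)
P=[]
for u in range(284,374):
    v0=int(round(161.2-(u-300)*.21)); vs=np.arange(v0-4,v0+5); br=(115-im[vs,u]).clip(0)
    if br.sum()>20:P.append((u,(br*vs).sum()/br.sum()))
P=np.array(P);w=np.array([ray("top",p,.014)[:2] for p in P])
f=cv2.fitLine(w.astype(np.float32),cv2.DIST_HUBER,0,1e-5,1e-5).ravel();d=f[:2]*np.sign(f[1]);n=np.array([d[1],-d[0]])
print(len(P),"yaw",np.degrees(np.arctan2(n[1],n[0])),"n",n,"off",n@f[2:],"res",np.std((w-f[2:])@n))
```

```text
90 yaw 11.638482 n [0.97944    0.20173581] off 0.6981897 res 0.0004874932580299221
```

Emit:
{"op": "move_arm", "data": {"plan": [[0,0,-0.2,0,0,0],[0,0,-0.4,0,0,0],[0,-0.01,-0.56,0,0,0],[0.05,-0.02,-0.56,0,0,0],[0.1,-0.03,-0.56,0,0,0],[0.15,-0.039,-0.56,0,0,0],[0.18,-0.044,-0.56,0,0,0],[0.2,-0.048,-0.56,0,0,0],[0.21,-0.05,-0.56,0,0,0],[0.22,-0.052,-0.56,0,0,0],[0.23,-0.053,-0.56,0,0,0],[0.23,-0.053,-0.56,0,0,0]]}}

```text
time: 13.35
tool_pos: [0.4932, 0.1233, 0.0275]
tool_rot: [[0.984, -0.18, -0.002], [-0.18, -0.984, -0.0], [-0.001, 0.001, -1.0]]
contact_force: [-3.3, -0.0, 1.7]
grip_width: 0.0854
finger_force: 0.0
```

Contact is made at the predicted place. The rail normal is at +11.6°. I push first to the right and forward, keeping the box's yaw.

Emit:
{"op": "move_arm", "data": {"plan": [[0.01,-0.003,0,0,0,0],[0.025,-0.009,0,0,0,0],[0.045,-0.018,0,0,0,0],[0.065,-0.027,0,0,0,0],[0.085,-0.035,0,0,0,0],[0.105,-0.043,0,0,0,0],[0.125,-0.051,0,0,0,0],[0.145,-0.06,0,0,0,0],[0.165,-0.068,0,0,0,0],[0.185,-0.076,0,0,0,0],[0.2,-0.082,0,0,0,0],[0.2,-0.082,0,0,0,0]]}}

```text
time: 14.55
tool_pos: [0.5455, 0.1026, 0.0277]
tool_rot: [[0.984, -0.18, 0.002], [-0.18, -0.984, -0.0], [0.002, -0.0, -1.0]]
contact_force: [-0.6, -0.9, 0.0]
grip_width: 0.0857
finger_force: 0.0
```

```bash
cat >> h.py <<'E'
def look(name):
    o=ctrl.get_obs();wi=vision.read_camera("wrist")[:,:,::-1];cv2.imwrite(f"pics/{name}.png",wi);wi=wi.astype(int)
    m=(wi[:,:,0]-wi[:,:,2]>15);n=np.array([.97944,.20174]);d=np.array([-n[1],n[0]])
    print(o["tool_pos"])
    bl=[x for x in blobs(m,1500)];bl.sort(key=lambda x:-x[0][1]-x[0][3])
    for s,b in bl[:3]:
        E=[]
        for u in range(s[0]+s[2]//8,s[0]+s[2]-s[2]//8,4):
            q=np.where(b[:,u])[0]
            if len(q):E.append(wray((u,q.max()),.09,o)[:2])
        E=np.array(E,np.float32);f=cv2.fitLine(E,cv2.DIST_HUBER,0,1e-5,1e-5).ravel();d2=f[:2]*np.sign(f[1])
        vb=np.where(b[:,s[0]+s[2]//2])[0].max();L,M,Rr=[wray((s[0]+k*s[2],vb),.09,o)[:2] for k in(0,.5,1)]
        print(s.tolist(),"edge yaw",np.degrees(np.arctan2(-d2[0],d2[1])).round(2),"L,M,R",L.round(4),M.round(4),Rr.round(4),"s",(d@M).round(4),"x'",(n@M-.6982).round(4))
E
python3 -c "
from h import *
look('w6')"
```

```text
[0.5454523  0.10259272 0.02770211]
[99, 181, 421, 124, 47619] edge yaw -10.38 L,M,R [0.5758 0.1668] [0.5638 0.1011] [0.5518 0.0356] s -0.0147 x' -0.1256
[65, 18, 473, 149, 41639] edge yaw -10.43 L,M,R [0.6228 0.1566] [0.6113 0.0942] [0.5999 0.0319] s -0.0311 x' -0.0804
```

No slip, and the yaw is kept. Next is a short shove more, then a turn of 22° while pushing, to square up with the rail.

Emit:
{"op": "move_arm", "data": {"plan": [[0.019,-0.01,0,0,0,0],[0.038,-0.019,0,0,0,0],[0.057,-0.029,0,0,0,0],[0.07,-0.044,0,0,0,0.031],[0.084,-0.059,0,0,0,0.061],[0.098,-0.073,0,0,0,0.092],[0.113,-0.086,0,0,0,0.122],[0.129,-0.099,0,0,0,0.153],[0.146,-0.111,0,0,0,0.183],[0.163,-0.121,0,0,0,0.214],[0.18,-0.131,0,0,0,0.245],[0.18,-0.131,0,0,0,0.245]]}}

```text
time: 15.8
tool_pos: [0.5905, 0.0693, 0.0276]
tool_rot: [[0.979, 0.202, 0.002], [0.202, -0.979, -0.001], [0.001, 0.001, -1.0]]
contact_force: [-1.4, -0.3, -0.4]
grip_width: 0.0856
finger_force: 0.0
```

```bash
python3 -c "
from h import *
look('w7')
t=vision.read_camera('top')[:,:,::-1];cv2.imwrite('pics/t7.png',t)
w=cv2.imread('pics/w7.png')
cv2.imwrite('pics/m7.png',np.hstack([cv2.resize(t[120:275,260:460],(400,310),interpolation=cv2.INTER_CUBIC),cv2.resize(w,(400,310))]))"
```

```text
[0.59045787 0.06934257 0.027641  ]
[98, 181, 421, 125, 47804] edge yaw 11.62 L,M,R [0.5944 0.1405] [0.6078 0.0753] [0.6212 0.01  ] s -0.0489 x' -0.0877
[78, 37, 458, 131, 41670] edge yaw 11.61 L,M,R [0.6425 0.145 ] [0.6548 0.0849] [0.6672 0.0249] s -0.0489 x' -0.0397
[368, 0, 272, 35, 5831] edge yaw 5.87 L,M,R [0.6856 0.0761] [0.6921 0.0443] [0.6987 0.0125] s -0.0963 x' -0.0114
```

View pics/m7.png

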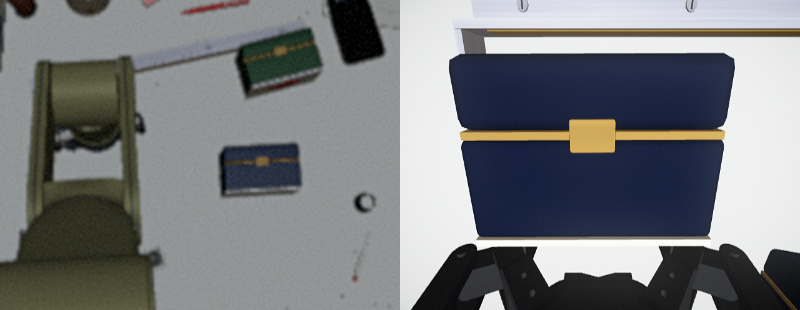

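The box is square to the tool (11.6°) and not yet touching. In the wrist panel the rail's stripe runs along the top, at row 30–33, and the stop is at column ~470. I measure both in this picture.

Run:
```python
from h import *
o=ctrl.get_obs();im=cv2.imread("pics/w7.png").astype(int);n=np.array([.97944,.20174]);d=np.array([-n[1],n[0]])
P=[]
for u in range(150,636,6):
    c=im[15:65,u];v=np.where((c[:,2]-c[:,0]>40))[0]
    if len(v):P.append((u,15+v.min(),15+v.max()))
P=np.array(P);print(P[::12].tolist())
for k,z in((1,.026),(2,.01)):
    w=np.array([wray((p[0],p[k]),z,o)[:2] for p in P],np.float32);f=cv2.fitLine(w,cv2.DIST_HUBER,0,1e-5,1e-5).ravel();d2=f[:2]*np.sign(f[1])
    print("yaw",np.degrees(np.arctan2(-d2[0],d2[1])),"x'",(w@n-.6982).mean(),(w@n-.6982)[[0,-1]])
# stop: grey face at left
print([im[40*400//310,u].tolist() for u in range(80,150,5)])
for u in(88,110,136):print(u,[(z,(wray((u,55),z,o)[:2]@d).round(4)) for z in(0,.028)])
```

```text
[[150, 38, 43], [222, 38, 44], [294, 38, 44], [366, 38, 44], [438, 38, 44], [510, 38, 44], [582, 38, 44]]
yaw 11.526036 x' -0.0004472285527018217 [-0.00024389 -0.00065048]
yaw 11.526557 x' 4.439040981893576e-06 [ 0.00065743 -0.00022682]
[[236, 236, 234], [235, 234, 233], [236, 224, 221], [230, 217, 214], [159, 151, 152], [97, 97, 100], [95, 94, 97], [97, 96, 99], [95, 96, 99], [97, 96, 100], [94, 93, 96], [249, 249, 248], [235, 236, 235], [237, 236, 235]]
88 [(0, np.float64(0.0669)), (0.028, np.float64(0.0475))]
110 [(0, np.float64(0.0556)), (0.028, np.float64(0.038))]
136 [(0, np.float64(0.0421)), (0.028, np.float64(0.0268))]
```

Emit:
{"op": "move_arm", "data": {"plan": [[0.01,0.002,0,0,0,0],[0.02,0.004,0,0,0,0],[0.03,0.006,0,0,0,0],[0.04,0.008,0,0,0,0],[0.05,0.01,0,0,0,0],[0.058,0.012,0,0,0,0],[0.064,0.013,0,0,0,0],[0.07,0.014,0,0,0,0],[0.074,0.015,0,0,0,0],[0.078,0.016,0,0,0,0],[0.082,0.017,0,0,0,0]]}}

```text
time: 17.0
tool_pos: [0.6084, 0.0741, 0.0274]
tool_rot: [[0.979, 0.203, -0.002], [0.203, -0.979, -0.001], [-0.002, 0.0, -1.0]]
contact_force: [-7.3, -2.5, 3.3]
grip_width: 0.0853
finger_force: 0.0
```

Emit:
{"op": "move_arm", "data": {"plan": [[0.004,0.001,0,0,0,0],[0.008,0.002,0,0,0,0],[0.008,0.002,0,0,0,0]]}}

```text
time: 17.3
tool_pos: [0.6083, 0.0743, 0.0271]
tool_rot: [[0.979, 0.203, -0.006], [0.203, -0.979, -0.001], [-0.006, -0.0, -1.0]]
contact_force: [-8.9, -1.9, 3.5]
grip_width: 0.0856
finger_force: 0.0
```

The motion is blocked at TCP x′ = −87 mm, and the force is rising: the lid is on the rail. I press slightly more to seat it, then back off and check.

Emit:
{"op": "move_arm", "data": {"plan": [[0.006,0.001,0,0,0,0],[0.012,0.002,0,0,0,0],[0.016,0.003,0,0,0,0],[0.016,0.003,0,0,0,0]]}}

```text
time: 17.7
tool_pos: [0.6095, 0.0748, 0.0269]
tool_rot: [[0.979, 0.203, -0.011], [0.203, -0.979, -0.001], [-0.011, -0.001, -1.0]]
contact_force: [-13.3, -3.0, 6.9]
grip_width: 0.0854
finger_force: 0.0
```

Emit:
{"op": "move_arm", "data": {"plan": [[-0.01,-0.002,0,0,0,0],[-0.03,-0.006,0,0,0,0],[-0.06,-0.012,0,0,0,0],[-0.12,-0.024,0,0,0,0],[-0.24,-0.05,0,0,0,0],[-0.36,-0.075,0.1,0,0,0],[-0.36,-0.075,0.3,0,0,0],[-0.36,-0.075,0.5,0,0,0],[-0.36,-0.075,0.55,0,0,0],[-0.36,-0.075,0.55,0,0,0],[-0.36,-0.075,0.55,0,0,0]]}}

```text
time: 18.8
tool_pos: [0.5255, 0.0569, 0.1646]
tool_rot: [[0.979, 0.203, 0.0], [0.203, -0.979, 0.0], [0.0, 0.0, -1.0]]
contact_force: [0.6, -0.4, 0.1]
grip_width: 0.0851
finger_force: 0.0
```

```bash
python3 -c "
from h import *
look('w8')
s=vision.read_camera('scene')[:,:,::-1]
w=cv2.imread('pics/w8.png')
cv2.imwrite('pics/m8.png',np.hstack([cv2.resize(w,(480,300)),cv2.resize(s[90:278,240:440],(320,300))]))"
```

```text
[0.52549785 0.05687061 0.16459918]
[223, 0, 183, 67, 8723] edge yaw 11.51 L,M,R [0.6148 0.1384] [0.627 0.079] [0.6392 0.0195] s -0.0492 x' -0.0681
```

View pics/m8.png

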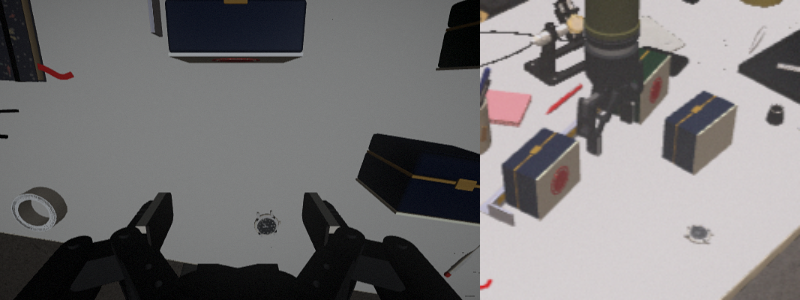

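The red ring faces the robot, the box is square at 11.5° against the rail's 11.55°, and the plain box was left alone. I take one last look from above the lid to check the gap.

Emit:
{"op": "move_arm", "data": {"plan": [[0,0,0.2,0,0,0],[0,0,0.4,0,0,0],[0.18,0.038,0.4,0,0,0],[0.37,0.076,0.4,0,0,0],[0.37,0.076,0.4,0,0,0],[0.37,0.076,0.4,0,0,0],[0.37,0.076,0.4,0,0,0]]}}

```text
time: 19.6
tool_pos: [0.6165, 0.0757, 0.2628]
tool_rot: [[0.979, 0.203, -0.005], [0.203, -0.979, -0.0], [-0.005, -0.001, -1.0]]
contact_force: [0.5, -1.4, -0.3]
grip_width: 0.0858
finger_force: 0.0
```

```bash
python3 -c "
from h import *
o=ctrl.get_obs();print(o['tool_pos'])
w=vision.read_camera('wrist')[:,:,::-1]
n=np.array([.97944,.20174]);c=vision.calibration('wrist');T=np.array(c['T_tool_cam']);C=np.array(o['tool_rot'])@T[:3,3]+o['tool_pos'];print('cam',C,C[:2]@n-.6982)
cv2.imwrite('pics/w9.png',w);cv2.imwrite('pics/m9.png',cv2.resize(w,(800,500)))"
```

```text
[0.61648263 0.07574526 0.26275741]
cam [0.69407813 0.09123419 0.40513862] 1.3465104198751021e-05
```

View pics/m9.png

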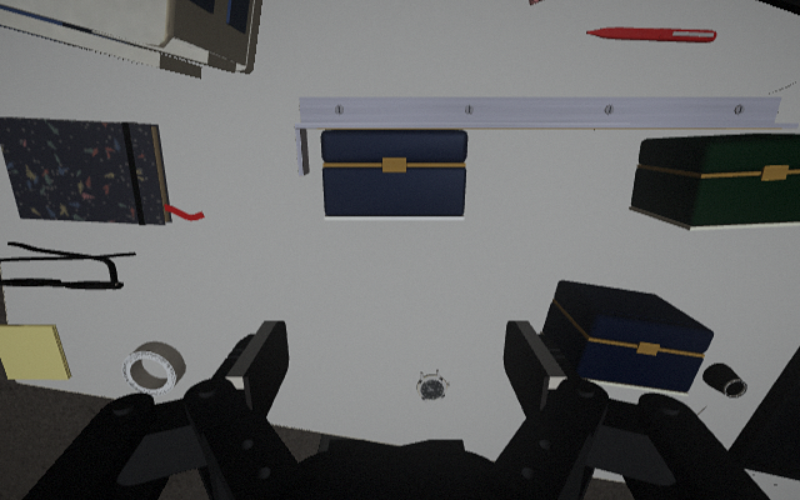

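From above, the lid edge (row 129, columns 322–466) meets the rail front (row 128) in parallel, clear of the stop at column 305 and the green box. Nothing touches the robot, so I hand in.

```bash
python3 -c "
from rig import order
print(order.job_done())"
```

```text
the job is handed in; nothing more can be done
None
```

Job handed in at about 20 s: both boxes were tipped onto their backs, and the stamped one (the left) lies flush and square against the rail, stamp towards the robot, between the green box and the bent end, while the plain one was left where it fell.

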